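# Drive the worn bushing out of a printed block

### The job

Take the blue-handled drift rod from its wooden holder and use it to push the worn brass bushing down and fully out of the red printed block, until it stands on the pad beneath. Press slowly and gently: the print cracks if the drift bears on it or on the bushing with more than 40 N. Then put the drift back upright in its holder, fully down, let go, and leave everything else on the desk where it is.

Things in the scene. Friction and masses are not known exactly. Their poses are not given: they have to be found in the camera images.
- stand: Aluminium press-out stand fixed to the desk, 110 x 90 x 38 mm, its channel along its own x. Origin: centre of its underside, on the desk, z up. In the channel sits the red printed block, 50 x 50 x 24 mm, underside 28 mm and flat top 52 mm above the desk. Through the middle of the block runs a vertical bore, 12 mm across, with a 1.5 mm chamfer at its mouth.
- nest (a point): Middle of the channel, at the height of the block's top; axes as the stand's. The block is clamped at an unmeasured place along the channel: the bore's axis lies at y = 0 here but anywhere from -9 to +9 mm in x, and must be found by feel or by sight. The clamp slips along x at about 20 N.
- pad (a point): Top of the 2 mm black pad (50 x 30 mm) on the stand's base, 10 mm above the desk, 18 mm below the block's underside: the bushing is to end standing on it.
- bushing (a joint): How far the brass bushing has been pushed down, m: 0 at the start (its lower end flush with the block's underside, its upper end 8 mm below the block's top), 0.018 when it stands on the pad, clear of the block. Tube 16 mm long, 11.6 mm outside, 6 mm inside. It is tight: about 9 N to move it, plus about 0.4 N for each mm/s of speed, all the way to the pad, which is a hard stop.
- drift: Drift rod, 110 mm long, 0.08 to 0.13 kg, standing upright nose down in its holder. Origin: centre of the flat lower end of its nose; z up along the rod. Steel nose 10 mm across and 45 mm long, 1 mm rounded edge; then a blue handle 18 mm across from 45 to 110 mm above the origin.
- holder: Plywood holder fixed to the desk, 64 x 64 x 45 mm. Origin: centre of its underside on the desk, z up. A vertical hole 13 mm across runs right through its centre (chamfer 1.5 mm at its mouth); the drift's nose stands in it, the shoulder of its handle on the holder's top, so the drift's origin is at the height of the desk.
- spare: Bystander: new brass bushing standing on end, 15 mm across, 18 mm tall; origin centre of underside.
- screwdriver: Bystander: screwdriver lying on the desk between the stand and the holder, pointing away from the robot, about 200 mm long; origin under its middle.
- mug: Bystander: white mug, 80 mm across, 95 mm tall; origin centre of underside.
- paint: Bystander: small paint bottle, 32 mm across, 60 mm tall; origin centre of underside.
- gadget: Bystander: flat black handheld gadget with a green screen, 65 x 100 x 18 mm; origin centre of underside.
- pawn: Bystander: yellow game figure, 32 mm across, 46 mm tall; origin centre of underside.

How it is judged:
On the way, in this order (a step that is already met when the one before it is completed fails the run):
1. the drift's nose is in the block's bore, at least 4 mm deep, and the bushing has not yet been pushed half way (x of drift in the frame of stand between -0.015 and 0.015 m and y of drift in the frame of stand between -0.004 and 0.004 m and z of drift in the frame of stand below 0.048 m and value of joint bushing below 0.009 m), for 0.05 s.
2. the drift, in the bore, has pushed the bushing down to the pad (x of drift in the frame of stand between -0.015 and 0.015 m and y of drift in the frame of stand between -0.004 and 0.004 m and z of drift in the frame of stand below 0.03 m and value of joint bushing above 0.0165 m), for 0.1 s.
At the end, for the whole second after the job is handed in: The bushing is at least 16.5 mm down (out of the block, on the pad); the drift stands released and at rest in its holder, its nose within 5 mm of the holder's axis, seated to within 4 mm and within 0.1 rad of upright (value of joint bushing above 0.0165 m and horizontal distance between drift and holder below 0.005 m and height (world z) of drift below 0.004 m and angle between drift's own z axis and vertical below 0.1 rad and linear speed of drift below 0.02 m/s and contact force between the fingers and drift below 0.1 N); the robot touches nothing.
It fails at once if the drift presses on the block, bushing or stand with more than 40 N (contact force between drift and stand above 40 N).
It fails at once if one of the bystanders (spare bushing, screwdriver, mug, paint bottle, gadget, game figure) is moved more than 15 mm (distance of any of spare, screwdriver, mug, paint, gadget, pawn from where it was at the start of the episode above 0.015 m).
It also fails if it takes over 61 s, if anything falls off the work surface, if the arm or the gripper's body presses on something with over 40 N, if the wrist force passes 120 N, or if a joint passes its speed limit or range.

### The arm

A 6-joint arm with a two-finger parallel gripper is mounted at the origin on the work surface. World frame = base frame: x ahead of the robot, y to its left, z up, the work surface at z = 0. Lengths are in m, angles in rad, forces in N, time in s.
With the tool pointing down it reaches from about 0.425 to 0.95 m from the base axis. Payload 3.5 kg.
Tool frame: the origin (TCP) lies at the very end of the fingers, on their centre line; the grasp point (between the pads) lies 19 mm behind it (ctrl.grip_point_offset is the distance from the TCP to the grasp point, in m); z points along the fingers, y is the line along which they close (so a half turn about z gives the same grasp; the last joint's range is limited). The gripper opens to 85 mm and grips with 20 to 120 N. Pads are 22 mm wide; open, the fingers measure 114 mm over their backs; the gripper's body (76 mm by 85 mm) begins 54 mm behind the grasp point. The pads swing forward as they close: fully open they stand 13 mm farther back than shut.
Start: joints at [1.034, 0.286, 1.577, -0, 1.279, -0.15], TCP at [0.255, 0.625, 0.231] pointing down, gripper open.
Joint ranges: [-2.77, 2.77], [-0.9, 2.22], [0.21, 2.48], [-1.53, 4.67], [0.24, 2.81], [-2.84, 2.84]. Speed limits (rad/s): [2.79, 2.79, 3.14, 3.14, 3.14, 3.14].

### API

Orientations are given as a unit quaternion [x, y, z, w].
In Python, from plant import ctrl gives the robot as it stands. The module is installed in compiled form; this text tells all that it offers.
- The arm moves only by the shell command python3 -m pendant 'ROWS' [OPENING] [FORCE]. ROWS is JSON, a list of rows, each an object of numbers: "dx", "dy", "dz": the shift along the tool's x, y, z in cm; "twist": the turn about the tool's z in degrees. A call has 1 to 10 rows; each row is the pose to reach, as a shift and turn from the pose commanded when the call began, along the tool's axes at that moment; what a row does not reach only later rows make up. A row lasts 1/8 s, in which the tool goes at most 62.5 mm and 10.7 degrees, less where a joint would pass 70% of its speed; a pose out of reach is approached as far as the arm can. A call with a gripper value outside its range is refused whole. OPENING is the opening in per cent of the stroke, from 0 (shut) to 100 (fully open), set as the call begins (- or left out, the last holds). The fingers move at their own pace and stop on an object; FORCE is the grip in N (left out, the last holds). Time passes only in rows, so rows that repeat a pose let the fingers close. It gives the time, the measured TCP pose, the force, the opening and the grip force at its end, in the units of the state.
- ctrl.get_state(): the state, without advancing time (a new reading comes with each control period).
- ctrl.read_camera(name): name is "scene" or "top"; returns a dict with "img" (400x640x3 uint8, red, green, blue), "depth" (400x640 float32, m along the optical axis (not along the pixel's ray), 0 where there is no reading), "camera_matrix" (3x3 intrinsics, pixels), "distortion" ([k1, k2, p1, p2, k3] as OpenCV has them; the pictures are not rectified), "xyz" and "rotation" of the camera in the world. Camera axes: x right, y up, looking along -z (the intrinsics and any distortion apply to the point x, -y, -z); pixel columns grow to the right and rows downward; lengths in m; the calibration is good to about 2 mm. A picture is of the moment at which its call begins.
- ctrl.sign_off(): hands the job in; it is judged then, once.
The state is a dict: "time": time; "qpos": joint angles; "dq": joint speeds; "joint_efforts": joint torques, N m; "eef_pos": TCP position; "tcp_rot": TCP orientation; "contact_force": force on the tool from outside, world axes, zero at the start; "wrist_torque": the same for the moment, N m; "opening": opening from 0.0 (shut) to 1.0 (fully open); "finger_force": force on a finger pad.
Only numpy, scipy, OpenCV 4.12 (cv2) and the standard library are available. Lean on these libraries where they do the work, as an engineer would, in place of code of your own. Each camera call takes 0.05 s, during which the arm holds its last target. There are 200 camera calls.

## Working session

There is one attempt and no reset: what is moved stays moved. The work goes in short steps, Python scripts to look and compute and a shell command to move; the robot and the scene stay as the last step left them, time stands still between calls to the robot, and variables do not carry over. Pictures are saved under pics/ and viewed, at most 10 in all, crops included, and the job is handed in when it is done.

```bash
mkdir -p pics; cat > h.py <<'E'
import numpy as np, cv2
from plant import ctrl
def cam(n):
    c=ctrl.read_camera(n); return c
def und(c,uv):
    p=cv2.undistortPoints(np.array(uv,float).reshape(-1,1,2),np.array(c["camera_matrix"],float),np.array(c["distortion"],float)).reshape(-1,2)
    d=np.c_[p[:,0],-p[:,1],-np.ones(len(p))]
    R=np.array(c["rotation"],float)
    if R.shape!=(3,3):
        from scipy.spatial.transform import Rotation as Q
        R=Q.from_quat(R).as_matrix()
    return d@R.T, d, R
def plane(c,uv,z):
    w,_,_=und(c,uv); o=np.array(c["xyz"]); return o+w*((z-o[2])/w[:,2])[:,None]
def cloud(c):
    h,w=c["depth"].shape; u,v=np.meshgrid(np.arange(w),np.arange(h))
    d,_,_=und(c,np.c_[u.ravel(),v.ravel()]); P=np.array(c["xyz"])+d*c["depth"].ravel()[:,None]
    return P.reshape(h,w,3)
E
python3 - <<'E'
from h import *
for n in("scene","top"):
    c=cam(n); cv2.imwrite(f"pics/{n}0.png",c["img"][:,:,::-1]); print(n,c["xyz"],np.array(c["rotation"]).round(3).tolist(),c["camera_matrix"],c["distortion"])
    np.save(n+"0.npy",c,allow_pickle=True)
s=ctrl.get_state();print(s)
E
```

```text
scene [ 1.34239989 -0.1326385   0.73372609] [0.318, 0.264, 0.584, 0.698] [[517.3216727    0.         327.30371162]
 [  0.         517.3216727  216.01724215]
 [  0.           0.           1.        ]] [-0.00607541  0.          0.          0.          0.        ]
top [0.42738096 0.00911749 0.85892333] [-0.07, 0.073, 0.716, -0.691] [[391.70567568   0.         320.63372831]
 [  0.         391.70567568 192.4083801 ]
 [  0.           0.           1.        ]] [0.01640201 0.         0.         0.         0.        ]
{'time': 0.1, 'qpos': array([ 1.03399182e+00,  2.87117185e-01,  1.57802998e+00, -1.50574230e-05,
        1.27860184e+00, -1.49995968e-01]), 'dq': array([ 0.00083891, -0.00102645, -0.00470234,  0.00039312,  0.00052524,
        0.00132944]), 'joint_efforts': array([-2.23121679e-04, -4.07295477e+01, -2.93700296e+01, -1.89643015e-04,
        3.36552446e-03, -1.14796514e-06]), 'eef_pos': array([0.25429955, 0.62462388, 0.23005909]), 'tcp_rot': array([ 1.92198556e-01,  9.81355467e-01, -1.01765201e-03, -3.56224847e-04]), 'contact_force': array([ 0.34751355,  0.09642724, -0.25727689]), 'wrist_torque': array([ 0.05375534,  0.01163757, -0.03351916]), 'finger_force': 0.0, 'opening': 0.9979498354277245}
```

View pics/top0.png

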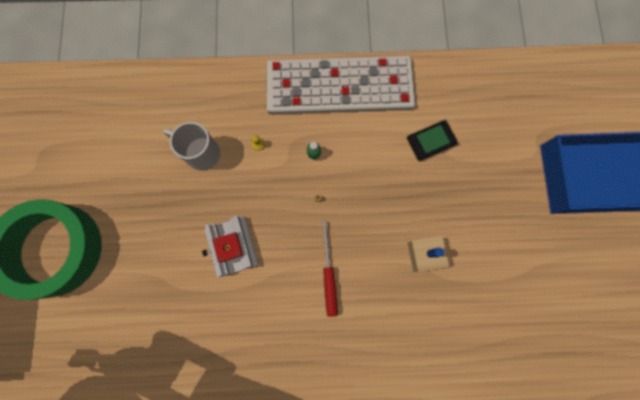

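View pics/scene0.png

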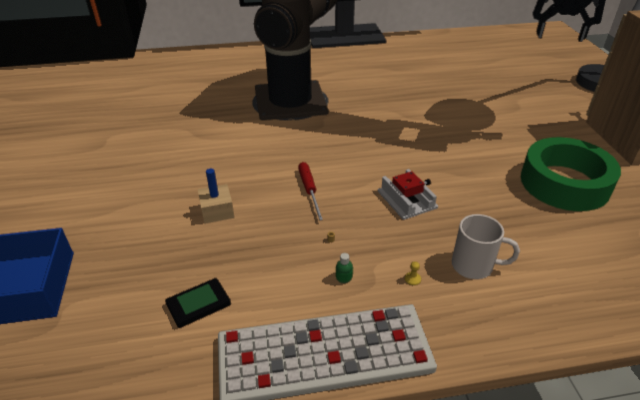

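The top view shows the stand with its red block at about (228,247) and the bore near its middle. The holder is at (430,254) with the blue handle at (436,253), and the screwdriver lies between them at (330,270). The scene view shows the drift at (212,183) and the block at (408,183).

```bash
python3 - <<'E'
from h import *
def comp(m,lo,hi,box):
    x0,x1,y0,y1=box; k=np.zeros_like(m,np.uint8); k[y0:y1,x0:x1]=m[y0:y1,x0:x1]
    return k
for n,bd,br,bh in(("top",(400,460,230,275),(200,260,215,280),(400,460,230,280)),("scene",(190,235,160,205),(375,440,160,220),(190,245,160,230))):
    c=np.load(n+"0.npy",allow_pickle=True).item(); P=cloud(c); hsv=cv2.cvtColor(c["img"],cv2.COLOR_RGB2HSV); H,S,V=cv2.split(hsv)
    blue=comp((H>100)&(H<130)&(S>120),0,0,bd); red=comp(((H<8)|(H>172))&(S>150)&(V>60),0,0,br)
    for nm,m in(("blue",blue),("red",red)):
        q=P[m>0]; print(n,nm,len(q),"z pct",np.percentile(q[:,2],[2,25,50,75,98]).round(4))
        zt=0.108 if nm=="blue" else .052
        v,u=np.nonzero(m); print(" uv",u.min(),u.max(),v.min(),v.max())
        t=q[abs(q[:,2]-zt)<.005]; 
        if len(t): print(" top n",len(t),"mean",t.mean(0).round(4),"mid",((t.min(0)+t.max(0))/2).round(4))
        if nm=="red":
            mm=cv2.morphologyEx(((m>0)&(abs(P[:,:,2]-.052)<.006)).astype(np.uint8),cv2.MORPH_CLOSE,np.ones((9,9)))
            cs,_=cv2.findContours(mm,0,2); b=max(cs,key=cv2.contourArea); w=plane(c,b.reshape(-1,2),.052)[:,:2]; r=cv2.minAreaRect((w*1000).astype(np.float32)); print(" rect mm",r)
        else:
            q=q[(q[:,2]>.055)]; print(" handle mean",q.mean(0).round(4))
            k=comp((abs(P[:,:,2]-.045)<.004)&(blue==0),0,0,bh)
            cs,_=cv2.findContours(k,0,2); b=max(cs,key=cv2.contourArea); b=cv2.convexHull(b).reshape(-1,2)
            w=plane(c,b,.045)[:,:2]; print(" holder rect",cv2.minAreaRect((w*1000).astype(np.float32)))
    for nm,z,bx in(("standtop",.038,br),):
        x0,x1,y0,y1=bx; k=np.zeros((400,640),np.uint8); k[y0-20:y1+20,x0-20:x1+20]=((P[:,:,2]>.03)&(P[:,:,2]<.06))[y0-20:y1+20,x0-20:x1+20]
        cs,_=cv2.findContours(k,0,2); b=max(cs,key=cv2.contourArea); w=plane(c,b.reshape(-1,2),.038)[:,:2]; print(nm,cv2.minAreaRect((w*1000).astype(np.float32)))
        x0,x1,y0,y1=bx
    img=c["img"][:,:,::-1]
    a=cv2.resize(img[br[2]-10:br[3]+10,br[0]-10:br[1]+10],(400,400),interpolation=2); d=cv2.resize(img[bh[2]-10:bh[3]+10,bh[0]-10:bh[1]+10],(400,400),interpolation=2)
    (L:=globals().setdefault("L",[])).append(np.hstack([a,d]))
cv2.imwrite("pics/crop1.png",cv2.resize(np.vstack(L),(600,600)))
E
```

```text
top blue 85 z pct [0.0696 0.0933 0.1085 0.1094 0.1121]
 uv 428 442 249 255
 top n 56 mean [ 0.4583 -0.2146  0.1092] mid [ 0.4583 -0.2146  0.1084]
 handle mean [ 0.4582 -0.2125  0.101 ]
 holder rect ((458.8950500488281, -215.73011779785156), (63.503021240234375, 64.9919204711914), 7.287188529968262)
top red 518 z pct [0.0472 0.0508 0.0518 0.0528 0.0544]
 uv 214 241 234 261
 top n 505 mean [0.4856 0.1981 0.0518] mid [0.4851 0.1976 0.0513]
 rect mm ((486.1918640136719, 197.8711700439453), (48.973976135253906, 48.323974609375), 15.554740905761719)
standtop ((488.20001220703125, 209.7105712890625), (110.07376861572266, 90.15031433105469), 15.904806137084961)
scene blue 197 z pct [0.0508 0.069  0.0869 0.1038 0.1124]
 uv 206 217 169 196
 top n 49 mean [ 0.4655 -0.2147  0.1091] mid [ 0.4634 -0.2149  0.1078]
 handle mean [ 0.4777 -0.2136  0.0942]
 holder rect ((464.34063720703125, -214.67623901367188), (70.31592559814453, 63.7845458984375), 6.5037055015563965)
scene red 458 z pct [0.0314 0.048  0.0515 0.0526 0.0548]
 uv 393 423 172 196
 top n 349 mean [0.4925 0.2017 0.0519] mid [0.4911 0.2012 0.0514]
 rect mm ((493.4993591308594, 201.0772705078125), (57.70016860961914, 51.47502517700195), 15.067055702209473)
standtop ((496.3202819824219, 211.22894287109375), (118.01863861083984, 97.43596649169922), 16.198083877563477)
```

View pics/crop1.png

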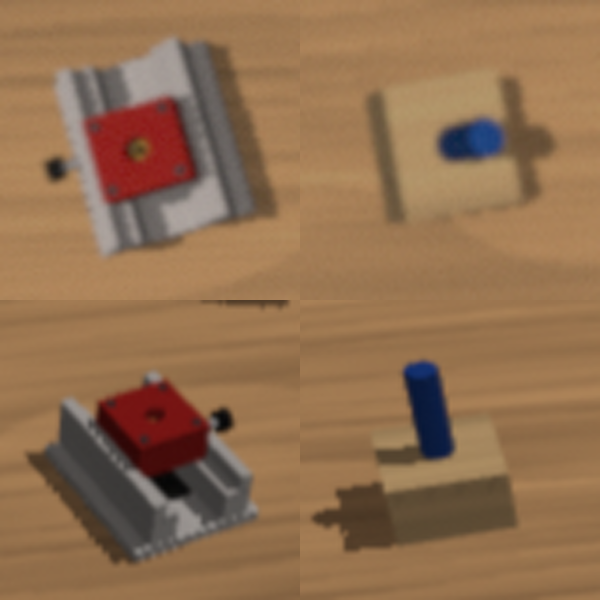

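The crops show the bore with the brass inside it at about (227.1,247.2) in the top view and (408.6,180.4) in the scene view. The centre of the drift's top is at about (439.6,252.2) top and (210.3,170.7) scene. The knob on the stand's left side spoiled the stand rectangle, so I'll use the bore and block directly.

```bash
python3 - <<'E'
from h import *
from scipy.spatial.transform import Rotation as Q
T=np.load("top0.npy",allow_pickle=True).item();S=np.load("scene0.npy",allow_pickle=True).item()
def tri(a,b):
    A=[];o=[np.array(T["xyz"]),np.array(S["xyz"])];d=[und(T,[a])[0][0],und(S,[b])[0][0]]
    M=np.zeros((3,3));r=np.zeros(3)
    for oo,dd in zip(o,d):
        dd=dd/np.linalg.norm(dd);K=np.eye(3)-np.outer(dd,dd);M+=K;r+=K@oo
    return np.linalg.solve(M,r)
for n,c,(x0,x1,y0,y1) in(("top",T,(218,236,239,256)),("scene",S,(400,417,175,186))):
    im=c["img"][y0:y1,x0:x1].astype(float); H=cv2.cvtColor(c["img"],cv2.COLOR_RGB2HSV)[y0:y1,x0:x1]
    nr=((H[:,:,0]>8)&(H[:,:,0]<170))|(H[:,:,2]<70); k=nr.astype(np.uint8); _,lab,st,ce=cv2.connectedComponentsWithStats(k)
    print(n,[(s[4],(ce[i]+[x0,y0]).round(2).tolist()) for i,s in enumerate(st) if i])
for nm,a,b,z in(("bore",(227.1,247.2),(408.6,180.4),.052),("drifttop",(439.6,252.2),(210.3,170.7),.110)):
    print(nm,tri(a,b).round(4),plane(T,[a],z).round(4),plane(S,[b],z).round(4))
s=ctrl.get_state();R=Q.from_quat(s["tcp_rot"]).as_matrix();print(R.round(3));
print("to drift, tool axes cm",(R.T@(np.array([.460,-.215,.20])-s["eef_pos"])*100).round(2))
E
```

```text
top [(np.int32(30), [226.57, 246.7])]
scene [(np.int32(1), [416.0, 175.0]), (np.int32(3), [409.0, 180.0])]
bore [0.4862 0.2014 0.0486] [[0.4854 0.1978 0.052 ]] [[0.4902 0.2027 0.052 ]]
drifttop [ 0.458  -0.2158  0.1083] [[ 0.4578 -0.2172  0.11  ]] [[ 0.4613 -0.2138  0.11  ]]
[[-0.926  0.377 -0.001]
 [ 0.377  0.926 -0.002]
 [ 0.    -0.002 -1.   ]]
to drift, tool axes cm [-50.72 -69.99   3.14]
```

```bash
python3 -m pendant '[{"dx":-42.5,"dy":-39.4},{"dx":-42.5,"dy":-39.4},{"dx":-42.5,"dy":-39.4},{"dx":-42.5,"dy":-39.4},{"dx":-42.5,"dy":-39.4},{"dx":-42.5,"dy":-39.4},{"dx":-42.5,"dy":-39.4},{"dx":-42.5,"dy":-39.4},{"dx":-42.5,"dy":-39.4},{"dx":-42.5,"dy":-39.4}]' 100 40
cat > go.py <<'E'
import sys
from h import *
from scipy.spatial.transform import Rotation as Q
s=ctrl.get_state();R=Q.from_quat(s["tcp_rot"]).as_matrix()
print("t",round(s["time"],2),"pos",s["eef_pos"].round(4),"F",s["contact_force"].round(2),"M",s["wrist_torque"].round(2),"op",round(s["opening"],3))
if len(sys.argv)>3: print("tool cm",(R.T@(np.array(list(map(float,sys.argv[1:4])))-s["eef_pos"])*100).round(2))
E
python3 go.py .4597 -.2155 .2
```

```text
t 0.1 pos [0.2543 0.6246 0.2301] F [ 0.35  0.1  -0.26] M [ 0.05  0.01 -0.03] op 0.998
tool cm [-50.72 -70.05   3.14]$[0]: bad value
```

```bash
python3 -m pendant '[{"dx":-4.2,"dy":-3.9},{"dx":-8.5,"dy":-7.9},{"dx":-12.7,"dy":-11.8},{"dx":-17,"dy":-15.7},{"dx":-21.2,"dy":-19.6},{"dx":-25.4,"dy":-23.5},{"dx":-29.6,"dy":-27.4},{"dx":-33.8,"dy":-31.4},{"dx":-38.2,"dy":-35.4},{"dx":-42.5,"dy":-39.4}]' 100 40;python3 go.py .4597 -.2155 .2
```

```text
t 0.1 pos [0.2543 0.6246 0.2301] F [ 0.35  0.1  -0.26] M [ 0.05  0.01 -0.03] op 0.998
tool cm [-50.72 -70.05   3.14]$[0]: bad value
```

Perhaps every key must be given.

```bash
python3 -m pendant '[{"dx":-4.2,"dy":-3.9,"dz":0,"twist":0},{"dx":-8.5,"dy":-7.9,"dz":0,"twist":0},{"dx":-12.7,"dy":-11.8,"dz":0,"twist":0},{"dx":-17,"dy":-15.7,"dz":0,"twist":0},{"dx":-21.2,"dy":-19.6,"dz":0,"twist":0},{"dx":-25.4,"dy":-23.5,"dz":0,"twist":0},{"dx":-29.6,"dy":-27.4,"dz":0,"twist":0},{"dx":-33.8,"dy":-31.4,"dz":0,"twist":0},{"dx":-38.2,"dy":-35.4,"dz":0,"twist":0},{"dx":-42.5,"dy":-39.4,"dz":0,"twist":0}]' 100 40;python3 go.py .4597 -.2155 .2
```

```text
time: 1.35
eef_pos: [0.4998, 0.0981, 0.2311]
tcp_rot: [0.192, 0.981, 0.0, -0.0]
contact_force: [0.2, 0.3, -0.3]
opening: 1.001
finger_force: 0.0
t 1.35 pos [0.4998 0.0981 0.2311] F [ 0.23  0.27 -0.31] M [ 0.05 -0.05  0.02] op 1.001
tool cm [ -8.12 -30.56   3.1 ]
```

```bash
python3 -m pendant '[{"dx":-1.4,"dy":-5.1,"dz":0,"twist":0},{"dx":-2.8,"dy":-10.2,"dz":0,"twist":0},{"dx":-4.2,"dy":-15.3,"dz":0.5,"twist":0},{"dx":-5.6,"dy":-20.4,"dz":1,"twist":0},{"dx":-7,"dy":-25.5,"dz":2,"twist":0},{"dx":-8.1,"dy":-30.6,"dz":3.1,"twist":0},{"dx":-8.1,"dy":-30.6,"dz":3.1,"twist":0}]';python3 go.py .4597 -.2155 .066
python3 - <<'E'
from h import *
c=cam("scene");t=cam("top")
print(plane(c,[(210.3,170.7)],.11))
cv2.imwrite("pics/hov.png",np.vstack([cv2.resize(c["img"][80:240,120:320,::-1],(600,300)),cv2.resize(t["img"][180:300,370:490,::-1],(600,300))]))
E
```

```text
time: 2.22
eef_pos: [0.4577, -0.2164, 0.1988]
tcp_rot: [0.195, 0.981, 0.0, -0.001]
contact_force: [-0.3, 1.0, 0.2]
opening: 0.996
finger_force: 0.0
t 2.23 pos [ 0.4577 -0.2164  0.1988] F [-0.33  1.02  0.23] M [-0.03 -0.   -0.01] op 0.996
tool cm [-0.19  0.15 13.28]
[[ 0.46131887 -0.21381895  0.11      ]]
```

View pics/hov.png

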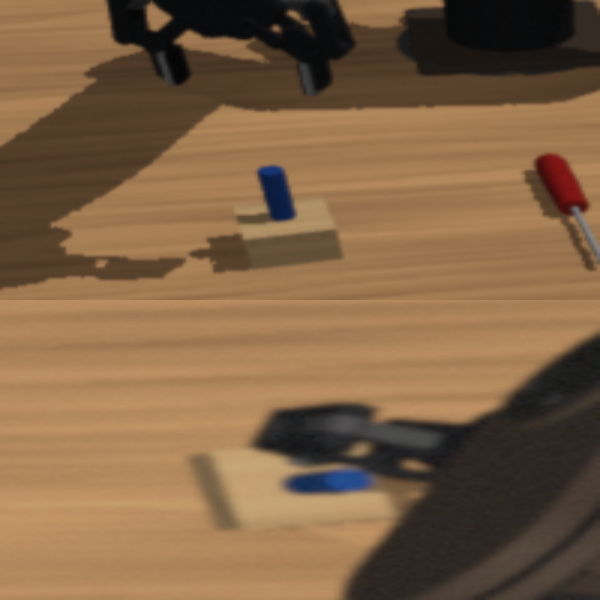

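The hover picture shows the open fingers either side of the drift, with the drift's top at about (270,172) in the upper panel. I'll descend now.

```bash
python3 -m pendant '[{"dx":-0.1,"dy":0.1,"dz":3,"twist":0},{"dx":-0.2,"dy":0.1,"dz":6.5,"twist":0},{"dx":-0.2,"dy":0.1,"dz":10,"twist":0},{"dx":-0.2,"dy":0.1,"dz":12.5,"twist":0},{"dx":-0.2,"dy":0.1,"dz":13.3,"twist":0},{"dx":-0.2,"dy":0.1,"dz":13.3,"twist":0}]';python3 go.py .4597 -.2155 .066
python3 -m pendant '[{"dx":0,"dy":0,"dz":0,"twist":0},{"dx":0,"dy":0,"dz":0,"twist":0},{"dx":0,"dy":0,"dz":0,"twist":0},{"dx":0,"dy":0,"dz":0,"twist":0},{"dx":0,"dy":0,"dz":0,"twist":0},{"dx":0,"dy":0,"dz":0,"twist":0},{"dx":0,"dy":0,"dz":0,"twist":0},{"dx":0,"dy":0,"dz":0,"twist":0}]' 0 60;python3 go.py
```

```text
time: 3.08
eef_pos: [0.4618, -0.213, 0.0676]
tcp_rot: [0.191, 0.981, 0.0, -0.0]
contact_force: [0.7, -0.6, 0.0]
opening: 0.996
finger_force: 0.0
t 3.08 pos [ 0.4618 -0.213   0.0676] F [ 0.74 -0.64  0.04] M [ 0.01 -0.03  0.02] op 0.996
tool cm [ 0.1  -0.31  0.16]
time: 4.08
eef_pos: [0.4614, -0.2147, 0.0677]
tcp_rot: [0.192, 0.981, -0.001, 0.0]
contact_force: [-3.5, -5.2, 2.7]
opening: 0.196
finger_force: 58.5
t 4.08 pos [ 0.4614 -0.2147  0.0677] F [-3.46 -5.22  2.69] M [-0.93  0.56 -0.03] op 0.196
```

```bash
python3 -m pendant '[{"dx":0,"dy":-0.1,"dz":0,"twist":0},{"dx":0,"dy":-0.15,"dz":0,"twist":0},{"dx":0,"dy":-0.15,"dz":0,"twist":0}]';python3 go.py
python3 -m pendant '[{"dx":0,"dy":0,"dz":-0.4,"twist":0},{"dx":0,"dy":0,"dz":-0.8,"twist":0},{"dx":0,"dy":0,"dz":-1.2,"twist":0},{"dx":0,"dy":0,"dz":-1.6,"twist":0},{"dx":0,"dy":0,"dz":-2,"twist":0},{"dx":0,"dy":0,"dz":-2,"twist":0}]';python3 go.py
```

```text
time: 4.45
eef_pos: [0.4613, -0.215, 0.0677]
tcp_rot: [0.192, 0.981, 0.0, 0.0]
contact_force: [0.6, -0.5, 3.7]
opening: 0.195
finger_force: 58.8
t 4.45 pos [ 0.4613 -0.215   0.0677] F [ 0.61 -0.48  3.75] M [-0.06  0.04 -0.03] op 0.195
time: 5.2
eef_pos: [0.461, -0.2152, 0.0878]
tcp_rot: [0.192, 0.981, 0.0, 0.0]
contact_force: [-0.9, 0.5, -1.0]
opening: 0.199
finger_force: 58.4
t 5.2 pos [ 0.461  -0.2152  0.0878] F [-0.92  0.53 -1.04] M [0.03 0.02 0.03] op 0.199
```

```bash
python3 -m pendant '[{"dx":0,"dy":0,"dz":-1.5,"twist":0},{"dx":0,"dy":0,"dz":-4,"twist":0},{"dx":0,"dy":0,"dz":-7,"twist":0},{"dx":0,"dy":0,"dz":-10,"twist":0},{"dx":0,"dy":0,"dz":-10,"twist":0},{"dx":0,"dy":0,"dz":-10,"twist":0}]';python3 go.py .4895 .2007 .15
```

```text
time: 5.95
eef_pos: [0.4603, -0.2147, 0.1865]
tcp_rot: [0.192, 0.981, 0.0, -0.001]
contact_force: [0.4, 0.1, -1.7]
opening: 0.199
finger_force: 58.9
t 5.95 pos [ 0.4603 -0.2147  0.1865] F [ 0.37  0.15 -1.75] M [ 0.04  0.01 -0.  ] op 0.199
tool cm [12.96 39.58  3.69]
```

```bash
python3 -m pendant '[{"dx":0.8,"dy":2.5,"dz":0,"twist":0},{"dx":2.3,"dy":7,"dz":0,"twist":0},{"dx":3.9,"dy":12,"dz":0,"twist":0},{"dx":5.6,"dy":17,"dz":0,"twist":0},{"dx":7.2,"dy":22,"dz":0,"twist":0},{"dx":8.8,"dy":27,"dz":0,"twist":0},{"dx":10.5,"dy":32,"dz":0.5,"twist":0},{"dx":12,"dy":36.5,"dz":1.5,"twist":0},{"dx":12.8,"dy":39,"dz":3,"twist":0},{"dx":13,"dy":39.6,"dz":3.7,"twist":0}]'
python3 -m pendant '[{"dx":0,"dy":0,"dz":1,"twist":0},{"dx":0,"dy":0,"dz":1,"twist":0},{"dx":0,"dy":0,"dz":1,"twist":0}]'
python3 go.py .4895 .2007 .13
python3 - <<'E'
from h import *
c=cam("scene");t=cam("top")
np.save("s1.npy",c,allow_pickle=True);np.save("t1.npy",t,allow_pickle=True)
cv2.imwrite("pics/bore.png",np.hstack([cv2.resize(c["img"][130:220,375:445,::-1],(420,540),interpolation=2),cv2.resize(t["img"][215:280,200:245,::-1],(374,540),interpolation=2)]))
E
```

```text
time: 7.2
eef_pos: [0.4878, 0.2015, 0.1473]
tcp_rot: [0.191, 0.982, -0.001, -0.003]
contact_force: [0.5, -0.2, -0.5]
opening: 0.191
finger_force: 58.9
time: 7.58
eef_pos: [0.4901, 0.1997, 0.1406]
tcp_rot: [0.193, 0.981, 0.0, 0.0]
contact_force: [0.3, 0.5, -0.6]
opening: 0.19
finger_force: 58.9
t 7.58 pos [0.4901 0.1997 0.1406] F [ 0.26  0.51 -0.64] M [-0.04 -0.02  0.01] op 0.19
tool cm [0.1  0.07 1.06]
```

View pics/bore.png

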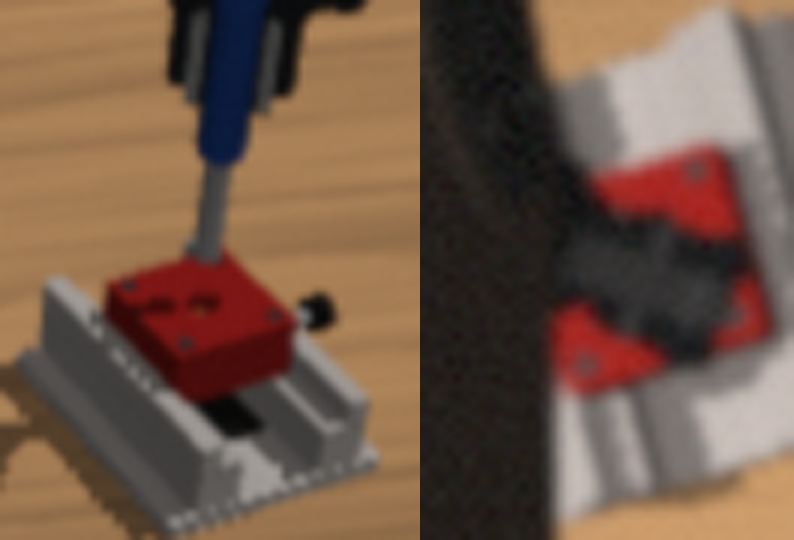

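The scene panel (left) shows the nose tip at crop (208,256), i.e. scene pixel (409.2,172), above the bore at crop (203,303), i.e. (408.4,180.1). I'll compare both through the same camera.

```bash
python3 - <<'E'
from h import *
c=np.load("s1.npy",allow_pickle=True).item()
im=c["img"]
for v in range(158,176): print(v,[int(x) for x in (im[v,402:418].astype(int)[:,1])])
print("R-1.8G in bore area")
for v in range(175,187): print(v,[f"{r},{g}" for r,g in im[v,401:417,:2]])
n=(409.2,171.6);b=(408.4,180.1)
N=plane(c,[n],.0729)[0];B=plane(c,[b],.052)[0];print(N,B,B-N)
print("px sens",plane(c,[(409.4,180.1),(408.4,181.1)],.052)-B)
E
```

```text
158 [128, 127, 127, 126, 127, 126, 111, 65, 59, 60, 66, 91, 122, 127, 127, 128]
159 [126, 125, 126, 126, 126, 122, 103, 62, 63, 67, 75, 100, 124, 127, 127, 127]
160 [126, 126, 125, 125, 124, 118, 93, 61, 64, 69, 79, 103, 122, 125, 125, 126]
161 [122, 123, 123, 123, 123, 116, 91, 61, 65, 70, 83, 110, 124, 125, 124, 124]
162 [124, 124, 125, 124, 123, 115, 86, 62, 65, 71, 86, 111, 120, 121, 120, 120]
163 [123, 122, 121, 121, 120, 108, 75, 62, 65, 70, 85, 107, 115, 117, 118, 118]
164 [121, 121, 120, 121, 120, 106, 69, 62, 67, 72, 89, 114, 121, 123, 122, 124]
165 [125, 125, 125, 126, 124, 110, 67, 63, 68, 76, 97, 122, 127, 128, 128, 128]
166 [128, 128, 128, 128, 127, 111, 65, 65, 69, 78, 100, 124, 127, 127, 126, 125]
167 [128, 128, 127, 127, 123, 104, 64, 65, 70, 79, 99, 120, 122, 122, 121, 120]
168 [124, 122, 122, 121, 115, 91, 63, 65, 70, 80, 100, 117, 119, 118, 118, 117]
169 [119, 119, 119, 118, 110, 88, 64, 67, 72, 83, 103, 117, 118, 118, 118, 117]
170 [119, 119, 117, 109, 95, 79, 64, 68, 72, 81, 98, 115, 118, 117, 118, 117]
171 [119, 119, 115, 96, 69, 62, 64, 68, 73, 73, 76, 104, 114
[... 1774 characters left out ...]
22', '125,21']
184 ['123,21', '125,22', '126,22', '125,21', '124,21', '124,21', '125,21', '126,22', '125,22', '125,21', '125,22', '125,22', '125,22', '125,22', '125,22', '123,21']
185 ['109,19', '123,22', '125,22', '122,23', '115,24', '116,23', '123,22', '125,22', '125,21', '126,22', '125,21', '124,21', '124,22', '123,21', '120,20', '112,20']
186 ['83,13', '109,19', '120,22', '109,26', '86,33', '91,32', '111,25', '123,22', '124,21', '123,21', '122,21', '117,20', '111,19', '106,17', '100,18', '89,14']
[0.48642176 0.20291404 0.0729    ] [0.4890903  0.20261303 0.052     ] [ 0.00266853 -0.00030101 -0.0209    ]
px sens [[ 0.00037748  0.00214663  0.        ]
 [ 0.00345449 -0.00105306  0.        ]]
```

```bash
python3 -m pendant '[{"dx":-0.15,"dy":0.08,"dz":0.3,"twist":0},{"dx":-0.15,"dy":0.08,"dz":0.7,"twist":0},{"dx":-0.15,"dy":0.08,"dz":1.1,"twist":0},{"dx":-0.15,"dy":0.08,"dz":1.5,"twist":0},{"dx":-0.15,"dy":0.08,"dz":1.7,"twist":0},{"dx":-0.15,"dy":0.08,"dz":1.7,"twist":0}]'>/dev/null; python3 go.py
python3 -m pendant '[{"dx":0,"dy":0,"dz":0.1,"twist":0},{"dx":0,"dy":0,"dz":0.2,"twist":0},{"dx":0,"dy":0,"dz":0.3,"twist":0},{"dx":0,"dy":0,"dz":0.4,"twist":0},{"dx":0,"dy":0,"dz":0.4,"twist":0}]'>/dev/null; python3 go.py
```

```text
t 8.43 pos [0.4913 0.2007 0.123 ] F [ 0.19 -0.43 -1.33] M [ 0.01  0.02 -0.01] op 0.196
t 9.05 pos [0.4916 0.2007 0.1196] F [-0.55 -0.49  0.7 ] M [-0.06  0.14 -0.03] op 0.194
```

```bash
for i in 1; do python3 -m pendant '[{"dx":0,"dy":0,"dz":0.05,"twist":0},{"dx":0,"dy":0,"dz":0.1,"twist":0},{"dx":0,"dy":0,"dz":0.1,"twist":0}]'>/dev/null; python3 go.py; python3 -m pendant '[{"dx":0,"dy":0,"dz":0.05,"twist":0},{"dx":0,"dy":0,"dz":0.1,"twist":0},{"dx":0,"dy":0,"dz":0.1,"twist":0}]'>/dev/null; python3 go.py; done
```

```text
t 9.43 pos [0.4919 0.2007 0.1194] F [-2.15 -0.91  5.95] M [-0.2   0.48 -0.05] op 0.195
t 9.8 pos [0.4921 0.2007 0.1192] F [-3.38 -1.46 10.07] M [-0.27  0.72  0.02] op 0.194
```

```bash
python3 -m pendant '[{"dx":0,"dy":0,"dz":-0.1,"twist":0},{"dx":0.08,"dy":-0.06,"dz":-0.1,"twist":0},{"dx":0.08,"dy":-0.06,"dz":-0.1,"twist":0}]'>/dev/null; python3 go.py; python3 -m pendant '[{"dx":0.04,"dy":-0.03,"dz":0,"twist":0},{"dx":0.08,"dy":-0.06,"dz":0,"twist":0},{"dx":0.08,"dy":-0.06,"dz":0,"twist":0}]'>/dev/null; python3 go.py;  python3 -m pendant '[{"dx":0.04,"dy":-0.03,"dz":0,"twist":0},{"dx":0.08,"dy":-0.06,"dz":0,"twist":0},{"dx":0.08,"dy":-0.06,"dz":0,"twist":0}]'>/dev/null; python3 go.py
```

```text
t 10.18 pos [0.4915 0.2007 0.1194] F [-1.05 -0.58  5.01] M [-0.04  0.15  0.01] op 0.195
t 10.55 pos [0.491  0.2006 0.1194] F [ 1.33 -0.1   5.34] M [ 0.16 -0.28 -0.05] op 0.192
t 10.93 pos [0.4902 0.2004 0.1193] F [3.8  1.35 4.99] M [ 0.45 -0.98  0.03] op 0.193
```

```bash
python3 - <<'E'
from h import *
c=cam("scene");np.save("s2.npy",c,allow_pickle=True)
cv2.imwrite("pics/con.png",cv2.resize(c["img"][150:200,385:435,::-1],(600,600),interpolation=cv2.INTER_CUBIC))
E
```

```text
(no output)
```

View pics/con.png

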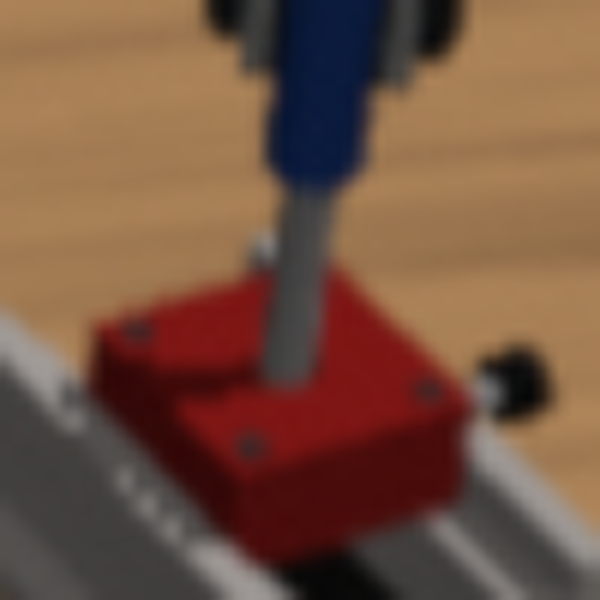

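The picture shows the nose end at crop (288,388) covering the bore, centred to within about 1.5 mm. It isn't in yet, so I'll lift, unload and probe around with light contact.

```bash
python3 -m pendant '[{"dx":0,"dy":0,"dz":-0.15,"twist":0},{"dx":-0.12,"dy":0.09,"dz":-0.2,"twist":0},{"dx":-0.12,"dy":0.09,"dz":-0.2,"twist":0}]'>/dev/null; python3 go.py; python3 - <<'E'
from h import *
c=cam("scene");im=c["img"]
for v in range(164,187): print(v,[int(x) for x in im[v,402:418,0]],[int(x) for x in im[v,404:416,2]])
E
```

```text
t 11.35 pos [0.4882 0.1999 0.1186] F [-0.02  0.54 -1.24] M [0.04 0.   0.02] op 0.193
164 [159, 159, 159, 157, 139, 78, 26, 15, 14, 17, 36, 80, 128, 159, 163, 164] [80, 80, 75, 62, 57, 59, 61, 60, 61, 69, 78, 82]
165 [164, 165, 165, 165, 154, 110, 50, 40, 37, 46, 83, 137, 163, 168, 170, 169] [84, 85, 80, 67, 57, 61, 61, 62, 67, 81, 85, 86]
166 [168, 168, 169, 168, 159, 120, 64, 61, 59, 74, 118, 161, 167, 167, 167, 167] [86, 86, 82, 69, 57, 62, 63, 66, 73, 84, 85, 85]
167 [169, 168, 169, 167, 157, 120, 67, 65, 70, 89, 133, 159, 160, 160, 159, 159] [86, 85, 81, 69, 58, 64, 67, 71, 78, 82, 82, 82]
168 [163, 162, 162, 160, 148, 108, 67, 66, 72, 96, 139, 155, 156, 156, 156, 156] [83, 82, 79, 66, 60, 65, 69, 75, 79, 80, 80, 79]
169 [158, 158, 157, 153, 132, 87, 64, 68, 74, 101, 144, 155, 155, 155, 155, 155] [81, 83, 84, 66, 61, 67, 70, 77, 78, 79, 79, 79]
170 [158, 157, 154, 138, 104, 74, 64, 68, 75, 104, 147, 155, 155, 155, 155, 155] [80, 80, 81, 69, 63, 67, 71, 75, 73, 78, 78, 78]
171 [159, 159, 151, 124, 77, 65, 65, 68, 76, 101, 138, 150, 153, 154, 153, 153] [79, 73, 64, 62, 64, 67, 69, 
[... 1260 characters left out ...]
9, 55, 46, 23, 17, 20, 20, 21, 20]
182 [105, 121, 123, 122, 123, 120, 116, 108, 111, 122, 126, 125, 125, 125, 126, 125] [20, 19, 23, 29, 32, 25, 17, 20, 21, 20, 20, 19]
183 [123, 126, 125, 125, 126, 125, 125, 124, 124, 126, 126, 126, 126, 125, 125, 125] [20, 20, 20, 20, 22, 21, 20, 21, 20, 20, 21, 20]
184 [125, 126, 126, 124, 125, 126, 125, 125, 126, 125, 125, 126, 125, 125, 124, 124] [21, 20, 21, 21, 20, 20, 20, 19, 20, 21, 20, 20]
185 [123, 125, 122, 115, 116, 124, 125, 126, 125, 125, 125, 124, 124, 120, 112, 107] [21, 23, 22, 22, 19, 20, 19, 20, 20, 20, 20, 19]
186 [109, 121, 109, 86, 91, 111, 124, 125, 124, 122, 117, 112, 107, 100, 89, 81] [25, 33, 32, 24, 21, 20, 20, 20, 19, 18, 17, 16]
```

```bash
python3 -m pendant '[{"dx":0,"dy":0,"dz":0,"twist":0},{"dx":0,"dy":0,"dz":0,"twist":0}]'; python3 go.py; python3 - <<'E'
from h import *
c=cam("scene");im=c["img"]
for v in range(158,184,2): print(v,[int(x) for x in im[v,402:418,2]])
s=ctrl.get_state();print(s["eef_pos"],s["dq"].round(3))
cv2.imwrite("pics/con2.png",cv2.resize(c["img"][150:200,385:435,::-1],(600,600),interpolation=cv2.INTER_CUBIC))
E
```

```text
time: 11.65
eef_pos: [0.4896, 0.2002, 0.1199]
tcp_rot: [0.192, 0.981, -0.0, -0.001]
contact_force: [-0.5, 0.4, -0.8]
opening: 0.197
finger_force: 58.9
t 11.65 pos [0.4896 0.2002 0.1199] F [-0.45  0.45 -0.79] M [-0.02 -0.01 -0.01] op 0.197
158 [86, 87, 86, 86, 77, 52, 51, 56, 59, 61, 61, 59, 57, 60, 77, 84]
160 [85, 84, 84, 84, 75, 52, 52, 57, 60, 61, 61, 59, 56, 64, 83, 84]
162 [83, 83, 84, 83, 75, 53, 54, 58, 60, 61, 60, 59, 60, 72, 80, 80]
164 [81, 81, 81, 81, 79, 69, 60, 59, 62, 63, 62, 65, 74, 81, 83, 83]
166 [86, 86, 86, 86, 85, 79, 59, 62, 66, 67, 70, 83, 84, 85, 85, 84]
168 [84, 83, 83, 82, 83, 75, 57, 62, 67, 71, 78, 80, 79, 80, 79, 79]
170 [80, 81, 81, 81, 91, 92, 62, 64, 68, 72, 72, 77, 79, 78, 78, 79]
172 [79, 77, 73, 59, 51, 51, 60, 67, 70, 67, 42, 52, 69, 76, 78, 78]
174 [37, 30, 25, 23, 28, 45, 62, 68, 69, 60, 28, 22, 33, 56, 77, 85]
176 [20, 20, 21, 22, 33, 56, 65, 69, 66, 48, 23, 21, 20, 22, 34, 58]
178 [20, 20, 20, 22, 35, 58, 66, 70, 65, 31, 21, 21, 21, 20, 21, 22]
180 [9, 10, 10, 13, 32, 55, 67, 67, 52, 23, 20, 20, 21, 20, 21, 21]
182 [16, 15, 15, 15, 17, 24, 29, 24, 20, 19, 20, 20, 21, 20, 19, 20]
[0.48979162 0.2002598  0.12011891] [-0.    -0.    -0.003 -0.    -0.001  0.002]
```

View pics/con2.png

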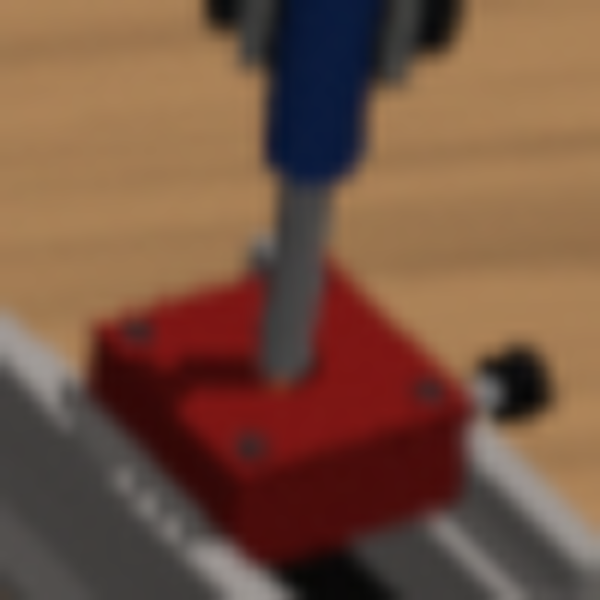

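Now settled and free at TCP (.4898,.2003). The bore is visible around the nose: brass at crop (285,383) in front and dark at (312,365) on the right. The nose is about 1.2 mm short in +x.

```bash
python3 -m pendant '[{"dx":-0.09,"dy":0.06,"dz":0,"twist":0},{"dx":-0.09,"dy":0.06,"dz":0,"twist":0},{"dx":-0.09,"dy":0.06,"dz":0,"twist":0},{"dx":-0.09,"dy":0.06,"dz":0.1,"twist":0},{"dx":-0.09,"dy":0.06,"dz":0.2,"twist":0},{"dx":-0.09,"dy":0.06,"dz":0.2,"twist":0},{"dx":-0.09,"dy":0.06,"dz":0.2,"twist":0}]' >/dev/null; python3 go.py;  python3 -m pendant '[{"dx":0,"dy":0,"dz":0.05,"twist":0},{"dx":0,"dy":0,"dz":0.1,"twist":0},{"dx":0,"dy":0,"dz":0.1,"twist":0},{"dx":0,"dy":0,"dz":0.1,"twist":0}]'>/dev/null; python3 go.py
```

```text
t 12.57 pos [0.4915 0.2006 0.1193] F [-1.42 -0.47  6.29] M [-0.14  0.43  0.02] op 0.195
t 13.07 pos [0.4918 0.2007 0.1192] F [-3.76 -0.86  9.56] M [-0.2   0.57 -0.03] op 0.193
```

```bash
python3 -m pendant '[{"dx":0,"dy":0,"dz":-0.3,"twist":0},{"dx":0.09,"dy":-0.05,"dz":-0.3,"twist":0},{"dx":0.09,"dy":-0.05,"dz":-0.3,"twist":0},{"dx":0.09,"dy":-0.05,"dz":-0.3,"twist":0},{"dx":0.09,"dy":-0.05,"dz":-0.2,"twist":0},{"dx":0.09,"dy":-0.05,"dz":-0.1,"twist":0},{"dx":0.09,"dy":-0.05,"dz":-0.1,"twist":0},{"dx":0.09,"dy":-0.05,"dz":-0.1,"twist":0}]' >/dev/null; python3 go.py;  python3 -m pendant '[{"dx":0,"dy":0,"dz":0.05,"twist":0},{"dx":0,"dy":0,"dz":0.1,"twist":0},{"dx":0,"dy":0,"dz":0.1,"twist":0},{"dx":0,"dy":0,"dz":0.1,"twist":0}]'>/dev/null; python3 go.py
```

```text
t 14.07 pos [0.4898 0.2004 0.118 ] F [-0.52  0.13 -1.46] M [ 0.03  0.16 -0.04] op 0.196
t 14.57 pos [0.4899 0.2004 0.1173] F [-1.71 -0.51 -0.98] M [0.05 0.36 0.06] op 0.192
```

It's in now. I'll ease a little further -x and go down.

```bash
python3 -m pendant '[{"dx":0.05,"dy":-0.03,"dz":0,"twist":0},{"dx":0.06,"dy":-0.03,"dz":0.1,"twist":0},{"dx":0.06,"dy":-0.03,"dz":0.2,"twist":0},{"dx":0.06,"dy":-0.03,"dz":0.3,"twist":0},{"dx":0.06,"dy":-0.03,"dz":0.3,"twist":0}]' >/dev/null; python3 go.py;  python3 -m pendant '[{"dx":0,"dy":0,"dz":0.08,"twist":0},{"dx":0,"dy":0,"dz":0.15,"twist":0},{"dx":0,"dy":0,"dz":0.2,"twist":0},{"dx":0,"dy":0,"dz":0.2,"twist":0}]'>/dev/null; python3 go.py
```

```text
t 15.2 pos [0.4895 0.2003 0.1142] F [-0.08 -0.42 -1.18] M [0.05 0.15 0.01] op 0.195
t 15.7 pos [0.4894 0.2004 0.1123] F [-0.63  0.77 -1.41] M [-0.    0.04 -0.02] op 0.193
```

```bash
python3 -m pendant '[{"dx":0,"dy":0,"dz":0.05,"twist":0},{"dx":0,"dy":0,"dz":0.1,"twist":0},{"dx":0,"dy":0,"dz":0.15,"twist":0},{"dx":0,"dy":0,"dz":0.2,"twist":0},{"dx":0,"dy":0,"dz":0.25,"twist":0},{"dx":0,"dy":0,"dz":0.3,"twist":0},{"dx":0,"dy":0,"dz":0.35,"twist":0},{"dx":0,"dy":0,"dz":0.4,"twist":0},{"dx":0,"dy":0,"dz":0.45,"twist":0},{"dx":0,"dy":0,"dz":0.5,"twist":0}]' - 80 >/dev/null; python3 go.py
```

```text
t 16.95 pos [0.4901 0.2004 0.1096] F [-3.51 -1.79 12.04] M [-0.33  0.99 -0.03] op 0.19
```

```bash
python3 -m pendant '[{"dx":0.03,"dy":-0.02,"dz":0.05,"twist":0},{"dx":0.06,"dy":-0.05,"dz":0.1,"twist":0},{"dx":0.06,"dy":-0.05,"dz":0.15,"twist":0},{"dx":0.06,"dy":-0.05,"dz":0.2,"twist":0},{"dx":0.06,"dy":-0.05,"dz":0.25,"twist":0},{"dx":0.06,"dy":-0.05,"dz":0.3,"twist":0},{"dx":0.06,"dy":-0.05,"dz":0.35,"twist":0},{"dx":0.06,"dy":-0.05,"dz":0.4,"twist":0},{"dx":0.06,"dy":-0.05,"dz":0.45,"twist":0},{"dx":0.06,"dy":-0.05,"dz":0.5,"twist":0}]' >/dev/null; python3 go.py
```

```text
t 18.2 pos [0.4898 0.2004 0.1049] F [-2.51 -0.94 10.92] M [-0.27  0.8  -0.01] op 0.189
```

```bash
python3 -m pendant '[{"dx":0,"dy":0,"dz":0.05,"twist":0},{"dx":0,"dy":0,"dz":0.1,"twist":0},{"dx":0,"dy":0,"dz":0.15,"twist":0},{"dx":0,"dy":0,"dz":0.2,"twist":0},{"dx":0,"dy":0,"dz":0.25,"twist":0},{"dx":0,"dy":0,"dz":0.3,"twist":0},{"dx":0,"dy":0,"dz":0.35,"twist":0},{"dx":0,"dy":0,"dz":0.4,"twist":0},{"dx":0,"dy":0,"dz":0.45,"twist":0},{"dx":0,"dy":0,"dz":0.5,"twist":0}]' >/dev/null; python3 go.py
```

```text
t 19.45 pos [0.4899 0.2004 0.1   ] F [-3.93 -1.25 12.02] M [-0.22  0.86  0.01] op 0.187
```

```bash
python3 -m pendant '[{"dx":0.02,"dy":-0.02,"dz":0.05,"twist":0},{"dx":0.04,"dy":-0.03,"dz":0.1,"twist":0},{"dx":0.04,"dy":-0.03,"dz":0.15,"twist":0},{"dx":0.04,"dy":-0.03,"dz":0.2,"twist":0},{"dx":0.04,"dy":-0.03,"dz":0.25,"twist":0},{"dx":0.04,"dy":-0.03,"dz":0.3,"twist":0},{"dx":0.04,"dy":-0.03,"dz":0.35,"twist":0},{"dx":0.04,"dy":-0.03,"dz":0.4,"twist":0},{"dx":0.04,"dy":-0.03,"dz":0.45,"twist":0},{"dx":0.04,"dy":-0.03,"dz":0.5,"twist":0}]' >/dev/null; python3 go.py
```

```text
t 20.7 pos [0.4897 0.2003 0.0951] F [-3.34 -0.62 11.1 ] M [-0.18  0.7  -0.02] op 0.189
```

```bash
python3 -m pendant '[{"dx":0,"dy":0,"dz":0.03,"twist":0},{"dx":0,"dy":0,"dz":0.06,"twist":0},{"dx":0,"dy":0,"dz":0.09,"twist":0},{"dx":0,"dy":0,"dz":0.12,"twist":0}]' >/dev/null; python3 go.py
```

```text
t 21.2 pos [0.4896 0.2004 0.0937] F [-3.28 -0.59 11.14] M [-0.17  0.65 -0.03] op 0.192
```

Not yet on the stop, so I'll continue in small steps until the force rises.

```bash
python3 -m pendant '[{"dx":0,"dy":0,"dz":0.03,"twist":0},{"dx":0,"dy":0,"dz":0.06,"twist":0},{"dx":0,"dy":0,"dz":0.09,"twist":0},{"dx":0,"dy":0,"dz":0.09,"twist":0}]' >/dev/null; python3 go.py;python3 -m pendant '[{"dx":0,"dy":0,"dz":0.03,"twist":0},{"dx":0,"dy":0,"dz":0.06,"twist":0},{"dx":0,"dy":0,"dz":0.09,"twist":0},{"dx":0,"dy":0,"dz":0.09,"twist":0}]' >/dev/null; python3 go.py
```

```text
t 21.7 pos [0.4898 0.2004 0.0934] F [-4.54 -0.77 12.54] M [-0.27  0.89  0.03] op 0.188
t 22.2 pos [0.4899 0.2004 0.0933] F [-4.33 -0.26 16.43] M [-0.35  1.15  0.01] op 0.187
```

The hard stop is reached: the force is rising with no travel. Next I'll withdraw the drift straight up.

```bash
python3 -m pendant '[{"dx":0.04,"dy":-0.02,"dz":-0.4,"twist":0},{"dx":0.04,"dy":-0.02,"dz":-1,"twist":0},{"dx":0.04,"dy":-0.02,"dz":-1.8,"twist":0},{"dx":0.04,"dy":-0.02,"dz":-2.6,"twist":0},{"dx":0.04,"dy":-0.02,"dz":-3.6,"twist":0},{"dx":0.04,"dy":-0.02,"dz":-5,"twist":0},{"dx":0.04,"dy":-0.02,"dz":-7,"twist":0},{"dx":0.04,"dy":-0.02,"dz":-9,"twist":0},{"dx":0.04,"dy":-0.02,"dz":-9,"twist":0},{"dx":0.04,"dy":-0.02,"dz":-9,"twist":0}]'; python3 go.py .4613 -.215 .135
python3 - <<'E'
from h import *
c=cam("scene")
cv2.imwrite("pics/ret.png",cv2.resize(c["img"][110:230,360:460,::-1],(500,600),interpolation=cv2.INTER_CUBIC))
E
```

```text
time: 23.45
eef_pos: [0.4873, 0.1998, 0.1789]
tcp_rot: [0.192, 0.981, -0.0, -0.0]
contact_force: [-0.1, -0.2, -1.3]
opening: 0.186
finger_force: 78.0
t 23.45 pos [0.4873 0.1998 0.1789] F [-0.06 -0.15 -1.34] M [0.04 0.01 0.05] op 0.186
tool cm [-13.24 -39.4    4.4 ]
```

View pics/ret.png

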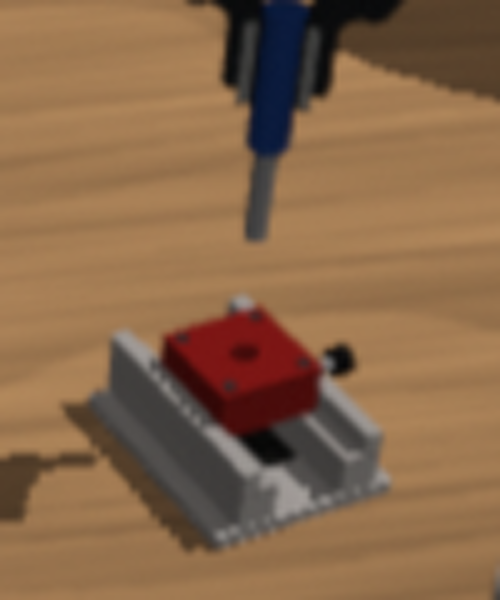

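The picture shows the drift clear at crop (257,238), the bore empty and dark at (245,352), and the block in place. Next I'll carry the drift back to the holder.

```bash
python3 -m pendant '[{"dx":-0.8,"dy":-2.4,"dz":0,"twist":0},{"dx":-2.3,"dy":-7,"dz":0,"twist":0},{"dx":-4,"dy":-12,"dz":0,"twist":0},{"dx":-5.7,"dy":-17,"dz":0,"twist":0},{"dx":-7.4,"dy":-22,"dz":0,"twist":0},{"dx":-9.1,"dy":-27,"dz":0,"twist":0},{"dx":-10.8,"dy":-32,"dz":0,"twist":0},{"dx":-12.3,"dy":-36.5,"dz":1,"twist":0},{"dx":-13,"dy":-38.7,"dz":2.5,"twist":0},{"dx":-13.2,"dy":-39.4,"dz":4,"twist":0}]' >/dev/null; python3 -m pendant '[{"dx":0,"dy":0,"dz":0,"twist":0},{"dx":0,"dy":0,"dz":0,"twist":0},{"dx":0,"dy":0,"dz":0,"twist":0},{"dx":0,"dy":0,"dz":0,"twist":0},{"dx":0,"dy":0,"dz":0,"twist":0},{"dx":0,"dy":0,"dz":0,"twist":0}]' >/dev/null; python3 go.py .4613 -.215 .116
python3 - <<'E'
from h import *
c=cam("scene")
cv2.imwrite("pics/hold.png",cv2.resize(c["img"][140:230,175:250,::-1],(500,600),interpolation=cv2.INTER_CUBIC))
E
```

```text
t 25.5 pos [ 0.4614 -0.2147  0.1395] F [-0.42 -0.29 -1.15] M [0.07 0.03 0.06] op 0.189
tool cm [ 0.   -0.04  2.35]
```

View pics/hold.png

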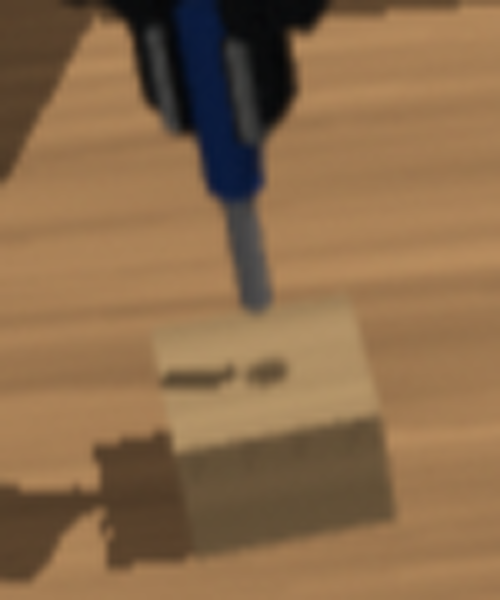

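The picture shows the nose tip centre at crop (257,303), i.e. scene pixel (213.05,184.95), and the holder's hole at crop (267,372), i.e. (214.55,195.3).

```bash
python3 - <<'E'
from h import *
c=np.load("scene0.npy",allow_pickle=True).item()
N=plane(c,[(213.05,184.95)],.0718)[0];B=plane(c,[(214.55,195.3)],.045)[0];print(N,B,B-N)
E
```

```text
[ 0.45923534 -0.21362841  0.0718    ] [ 0.46026529 -0.21426701  0.045     ] [ 0.00102995 -0.0006386  -0.0268    ]
```

```bash
python3 -m pendant '[{"dx":-0.04,"dy":-0.03,"dz":0.6,"twist":0},{"dx":-0.04,"dy":-0.03,"dz":1.2,"twist":0},{"dx":-0.04,"dy":-0.03,"dz":1.8,"twist":0},{"dx":-0.04,"dy":-0.03,"dz":2.2,"twist":0},{"dx":-0.04,"dy":-0.03,"dz":2.2,"twist":0},{"dx":-0.04,"dy":-0.03,"dz":2.4,"twist":0},{"dx":-0.04,"dy":-0.03,"dz":2.6,"twist":0},{"dx":-0.04,"dy":-0.03,"dz":2.8,"twist":0},{"dx":-0.04,"dy":-0.03,"dz":3,"twist":0},{"dx":-0.04,"dy":-0.03,"dz":3,"twist":0}]' >/dev/null; python3 go.py
```

```text
t 26.8 pos [ 0.4615 -0.215   0.1091] F [-0.23 -0.14 -1.01] M [-0.02  0.01 -0.04] op 0.188
```

In the hole with no contact force. I need to go about 41 mm further.

```bash
python3 -m pendant '[{"dx":0,"dy":0,"dz":0.4,"twist":0},{"dx":0,"dy":0,"dz":0.9,"twist":0},{"dx":0,"dy":0,"dz":1.4,"twist":0},{"dx":0,"dy":0,"dz":1.9,"twist":0},{"dx":0,"dy":0,"dz":2.4,"twist":0},{"dx":0,"dy":0,"dz":2.9,"twist":0},{"dx":0,"dy":0,"dz":3.3,"twist":0},{"dx":0,"dy":0,"dz":3.6,"twist":0},{"dx":0,"dy":0,"dz":3.8,"twist":0},{"dx":0,"dy":0,"dz":3.8,"twist":0}]' >/dev/null; python3 go.py
python3 -m pendant '[{"dx":0,"dy":0,"dz":0.1,"twist":0},{"dx":0,"dy":0,"dz":0.2,"twist":0},{"dx":0,"dy":0,"dz":0.3,"twist":0},{"dx":0,"dy":0,"dz":0.35,"twist":0},{"dx":0,"dy":0,"dz":0.35,"twist":0}]' >/dev/null; python3 go.py
```

```text
t 28.05 pos [ 0.4616 -0.2151  0.0712] F [-0.04 -0.64 -0.9 ] M [-0.02  0.07  0.02] op 0.192
t 28.68 pos [ 0.4616 -0.2151  0.0678] F [ 0.13 -0.05 -1.69] M [-0.03  0.   -0.02] op 0.189
```

```bash
python3 -m pendant '[{"dx":0,"dy":0,"dz":0.08,"twist":0},{"dx":0,"dy":0,"dz":0.15,"twist":0},{"dx":0,"dy":0,"dz":0.15,"twist":0}]' >/dev/null; python3 go.py
python3 -m pendant '[{"dx":0,"dy":0,"dz":0,"twist":0},{"dx":0,"dy":0,"dz":0,"twist":0},{"dx":0,"dy":0,"dz":0,"twist":0},{"dx":0,"dy":0,"dz":0,"twist":0},{"dx":0,"dy":0,"dz":0,"twist":0},{"dx":0,"dy":0,"dz":0,"twist":0},{"dx":0,"dy":0,"dz":0,"twist":0},{"dx":0,"dy":0,"dz":0,"twist":0}]' 100 >/dev/null; python3 go.py
```

```text
t 29.05 pos [ 0.4619 -0.2153  0.0677] F [-3.59  1.53  6.95] M [0.36 0.57 0.04] op 0.192
t 30.05 pos [ 0.4616 -0.2152  0.0663] F [0.29 0.58 0.01] M [ 0.03 -0.01  0.03] op 1.001
```

Seated and released. Now retract straight up and check.

```bash
python3 -m pendant '[{"dx":0,"dy":0,"dz":-2,"twist":0},{"dx":0,"dy":0,"dz":-5,"twist":0},{"dx":0,"dy":0,"dz":-9,"twist":0},{"dx":0,"dy":0,"dz":-13,"twist":0},{"dx":0,"dy":0,"dz":-16,"twist":0},{"dx":0,"dy":0,"dz":-16,"twist":0},{"dx":0,"dy":0,"dz":-16,"twist":0},{"dx":0,"dy":0,"dz":-16,"twist":0}]' >/dev/null; python3 go.py
python3 - <<'E'
from h import *
c=cam("scene");o=np.load("scene0.npy",allow_pickle=True).item()
cv2.imwrite("pics/end.png",np.vstack([c["img"][130:330,170:520,::-1],o["img"][130:330,170:520,::-1]]))
def bl(c):
    H,S,V=cv2.split(cv2.cvtColor(c["img"],cv2.COLOR_RGB2HSV));m=((H>100)&(H<130)&(S>120))[160:205,190:235];v,u=np.nonzero(m);return len(u),u.mean()+190,v.mean()+160,v.min()+160,v.max()+160
print(bl(o),bl(c))
E
```

```text
t 31.05 pos [ 0.4608 -0.2145  0.2242] F [-0.46 -0.24 -0.09] M [ 0.   -0.02 -0.01] op 1.003
(197, np.float64(211.67005076142132), np.float64(182.39086294416245), np.int64(169), np.int64(196)) (195, np.float64(212.25128205128206), np.float64(182.5076923076923), np.int64(169), np.int64(196))
```

View pics/end.png

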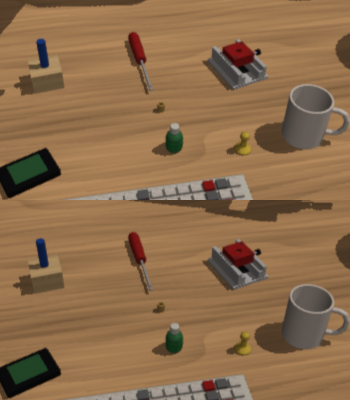

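The upper panel (now) matches the lower one (start). The drift stands in its holder at (42,52), the bystanders haven't moved, and the gripper is clear.

```bash
python3 -c "
from plant import ctrl
print(ctrl.sign_off())"
```

```text
the job is handed in; nothing more can be done
None
```

The bushing was pushed down until it hit the hard stop at the pad (highest force read about 17 N). The drift is back upright and released in its holder, nothing else moved, and the job was handed in at about 31 s; no verdict was returned.

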